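# Shim the rocking banding wheel

### The arm

A 6-joint arm with a two-finger parallel gripper is mounted at the origin on the work surface. World frame = base frame: x ahead of the robot, y to its left, z up, the work surface at z = 0. Lengths are in mm, angles in rad, forces in N, time in s.
With the tool pointing down it reaches from about 350 to 875 mm from the base axis. Payload 4.2 kg.
Tool frame: the origin (TCP) lies where the fingers leave the gripper's body, on its centre line; the fingertips stand 73 mm ahead of it and the grasp point (between the pads) lies 54 mm ahead of it; z points along the fingers, y is the direction in which the jaws open and shut (so a half turn about z gives the same grasp; the last joint's range is limited). The gripper opens to 85 mm and grips with 20 to 120 N. Pads are 22 mm wide; open, the fingers measure 114 mm over their backs; the gripper's body (76 mm by 85 mm) begins 54 mm behind the grasp point. The pads swing forward as they close: fully open they stand 13 mm farther back than shut.
Start: joints at [-0.881, 0.385, 0.008, 0, -1.194, -0.259], TCP at [261.011, -567.867, 303.912] pointing down, gripper open.
Joint ranges: [-3.14, 3.14], [-1.21, 2.06], [-1.07, 1.41], [-3.16, 2.05], [-2.99, -0.16], [-3.1, 3.1]. Speed limits (rad/s): [2.79, 2.79, 3.14, 3.14, 3.14, 3.14].

### API

Orientations are given as a unit quaternion [x, y, z, w].
In Python, from bench import arm gives the robot as it stands.
- The arm moves only by the tool apply_moves, never from a script. Its argument "increments" is a list that holds one entry, the list of rows, each a list of 7 numbers: the shift along the tool's x, y, z scaled (see below), then the turn, a rotation vector about the tool's x, y, z scaled (see below), then the gripper's target within -1 to 1 (fully open at 1, half-way at 0, shut at -1). A call has 1 to 10 rows; each row is the pose to reach, as a shift and turn from the pose commanded when the call began, along the tool's axes at that moment; what a row does not reach only later rows make up. The controller multiplies each number of a shift by 100 mm and each number of a turn by 0.5 rad. A row lasts 1/10 s, in which the tool goes at most 50 mm and 8.59 degrees, less where a joint would pass 70% of its speed; a pose out of reach is approached as far as the arm can. A call with a number of a shift or a turn outside -1 to 1 is refused whole. A call with a gripper value outside its range is refused whole. The fingers move at their own pace and stop on an object; the grip force is fixed at half the most. Time passes only in rows, so rows that repeat a pose let the fingers close. It gives the time, the measured TCP pose, the force and the opening at its end, in the units of the state.
- arm.read_state(): the state, without advancing time (a new reading comes with each control period).
- arm.get_image(name): name is "side" or "top"; returns a dict with "img" (420x560x3 uint8, red, green, blue), "fx", "fy", "cx", "cy" (pixels), "pose" (4x4, takes a point from camera to world coordinates). Camera axes: x right, y up, looking along -z (the intrinsics and any distortion apply to the point x, -y, -z); pixel columns grow to the right and rows downward; lengths in mm; the calibration is good to about 2 mm. A picture is of the moment at which its call begins. There is no depth.
- arm.job_done(): hands the job in, once; it reports no verdict.
Trained networks look in a picture, given as the dict that the camera call returned (one of the last four; its "shot" number tells which), for a name from the list of things; names that differ only in an ending like _2 or _b are one class to them, and where a whole thing is asked for, a point or a joint stands for the part that bears it (a point fixed in the world has none). Each returns a list of dicts, best first, with "conf" (0 to 1); they miss things now and then, are a little off and sometimes report something else, mostly with a low value. They report only what shows in the picture. A call takes as long as a camera call. They do not tell look-alikes from the thing itself.
- arm.outline_of(label, picture): "pixels" (420x560 bool, what is visible of it) and "box" ([centre column, centre row, width, height] in pixels, round what is visible of it).
- arm.mark_of(label, picture): "at" ([column, row] in pixels: a listed point, or the origin of a listed thing).
The state is a dict: "clock": time; "joints": joint angles; "joint_vel": joint speeds; "joint_efforts": joint torques, N m; "position": TCP position; "ee_rot": TCP orientation; "contact_force": force on the tool from outside, world axes, zero at the start; "wrist_torque": the same for the moment, N m; "gripper_width": finger opening in mm.
Only numpy, scipy, OpenCV 4.12 (cv2) and the standard library are available. Lean on these libraries where they do the work, as an engineer would, in place of code of your own. Each camera call takes 0.05 s, during which the arm holds its last target.

### The job

The potter's banding wheel rocks because its orange foot is short and hangs clear of the bench. With the fingertips push the wooden wedge along the bench, thin end first, under the orange foot until it is snug and the wheel stands level without rocking, then press down firmly on the wheel head's rim above that foot to check that it is steady, and draw back. Nothing is to be picked up; leave the wheel where it stands and do not disturb the jar, the brush or the wooden rib.

Things in the scene. Friction and masses are not known exactly. Their poses are not given: they have to be found in the camera images.
- wheel: banding wheel, loose, 1.6 kg: a blue-grey cross, each arm 26 mm wide with a ball foot under its end, 125 mm from the centre; above it an aluminium head, radius 90, top 84 mm up, that does not turn; on that a clay disc, radius 46, 20 high, centre 10 mm off to +x. Origin on the bench under the centre, z up, arms along x and y. The -x foot is orange and short; the three black ones carry it level
- short_foot (a point): lowest point of the orange foot (ball of radius 12 mm), 10 mm above the bench, 125 mm from the wheel's centre along the wheel's -x. The arm and stem over it reach 46 mm above the bench. The bench outside it is free. Before shimming, about 3 N down on the rim above this foot rock the wheel onto it
- press_spot (a point): place on the flat top of the head (84 mm above the bench) where it is to be pressed: towards the short foot, 70 mm from the wheel's centre, midway between the clay disc and the rim's edge; anywhere within about 20 mm of it will do
- wedge: light wooden wedge, loose, 70 g, flat on the bench: 90 long, 48 wide, 2 mm thick at the thin end (+x), rising evenly to 18 at the heel (-x). Origin: centre of its underside, z up. The thin end starts 25 to 60 mm short of the orange foot, roughly aimed at it. It meets the foot when about 41 mm of it are in; within the next 5 mm the push climbs from 1 N to about 10 N; further it jacks up the wheel
- wedge_heel (a point): centre of the wedge's heel face, upright and flat, 48 mm wide and 18 mm high, facing the wedge's -x; the point lies 9 mm above the bench. Push here. The wedge stays put under load when left
- jar_mid (a point): bystander: closed glaze jar, radius 30 mm, 75 mm high; point at its centre
- brush_mid (a point): bystander: brush 170 mm long lying on the bench; point near the middle of its length
- rib_mid (a point): bystander: flat wooden rib 100 x 45 x 10 mm lying on the bench; point at its centre
Not all that is in view belongs to the job. Of the things like the wedge, leave any that is grey or pink; of the rest the smaller one is meant.

How it is judged:
By the outcome, as a careful person would: the job done as asked, in the order asked, and still so for the second after the job is handed in, with the robot touching nothing.
It also fails if it takes over 51 s, if anything falls off the work surface, if the arm or the gripper's body presses on something with over 40 N, if the wrist force passes 120 N, or if a joint passes its speed limit or range.

## Working session

There is one attempt and no reset: what is moved stays moved. The work goes in short steps, Python scripts to look and compute and a tool call to move; the robot and the scene stay as the last step left them, time stands still between calls to the robot, and variables do not carry over. Pictures are saved under pics/ and viewed, and the job is handed in when it is done.

Besides the shell and the picture viewer there is one more tool, called after "Request:" as name(argument=value, ...) on one line, values as JSON. apply_moves: Moves the arm, as the interface text tells. Shifts and turns lie within -1 to 1; 1 stands for 100 mm of shift or 0.5 rad of turn. Its arguments: {"type":"object","properties":{"increments":{"type":"array"}},"required":["increments"]}

```bash
mkdir -p pics; ls
python3 - <<'E'
from bench import arm
import cv2,json
s=arm.read_state();print(s)
for n in("side","top"):
    p=arm.get_image(n);cv2.imwrite(f"pics/{n}0.png",p["img"][:,:,::-1]);print(n,{k:p[k] for k in p if k!="img"})
    for l in("wheel","wedge"):
        for d in arm.outline_of(l,p):print(l,d["conf"],d["box"])
    for l in("short_foot","press_spot","wedge","wedge_heel","wheel","jar_mid","brush_mid","rib_mid"):
        print(l,[(round(d["conf"],2),d["at"]) for d in arm.mark_of(l,p)])
E
```

```text
pics
{'clock': 0.0, 'joints': array([-8.81367265e-01,  3.85560721e-01,  6.64486554e-03, -4.75457009e-04,
       -1.19396994e+00, -2.58610048e-01]), 'joint_vel': array([-0.00137194,  0.00106297, -0.00057792,  0.00116784,  0.00038378,
        0.0003712 ]), 'joint_efforts': array([ 6.76211334e-05, -3.92291272e+01,  1.88404584e+01,  4.18624252e+00,
       -4.61233474e-03, -1.64018917e-05]), 'position': array([ 260.86703005, -567.50470532,  302.82982723]), 'ee_rot': array([-2.13661685e-01,  9.76907132e-01,  1.03040153e-03, -2.80291019e-04]), 'contact_force': array([ 0.22982037, -0.0447562 ,  0.23779053]), 'wrist_torque': array([0.02929449, 0.01301061, 0.04987051]), 'gripper_width': 85.56324738432012}
side {'fx': 391.9934885845296, 'fy': 391.9934885845296, 'cx': 279.8979583959884, 'cy': 215.8874783442174, 'pose': array([[-9.85509733e-01,  1.30822097e-01, -1.07963628e-01,
         4.37165955e+02],
       [-1.69428252e-01, -7.89409412e-01,  5.90022752e-01,
         5.62564781e+02],
       [-8.03949040e-03,  5.99765253e-01,  8.00135618e-01,
         8.10159521e+02],
       [ 0.00000000e+00,  
[... 1225 characters left out ...]
e+00,  0.00000000e+00,  0.00000000e+00,
         1.00000000e+00]]), 'shot': 2}
wheel 0.94 [252.4, 147.2, 109.7, 112.8]
wheel 0.46 [252.1, 232.8, 19.9, 38.7]
wedge 0.88 [298.5, 279.5, 42.3, 31.8]
wedge 0.67 [382.1, 241.0, 57.3, 54.3]
wedge 0.63 [251.5, 234.3, 21.8, 32.5]
wedge 0.59 [236.4, 313.1, 51.7, 54.0]
short_foot []
press_spot [(0.71, [250.4, 172.8])]
wedge [(0.98, [380.7, 239.6]), (0.94, [296.8, 277.8]), (0.81, [250.4, 235.8]), (0.68, [236.7, 312.4])]
wedge_heel [(0.71, [362.6, 251.7]), (0.63, [281.5, 285.5]), (0.61, [250.5, 251.1])]
wheel [(0.91, [252.4, 149.6])]
jar_mid [(0.56, [166.6, 205.9])]
brush_mid [(0.63, [250.8, 150.3]), (0.6, [326.5, 220.7])]
rib_mid [(0.78, [163.9, 259.2])]
```

View pics/side0.png

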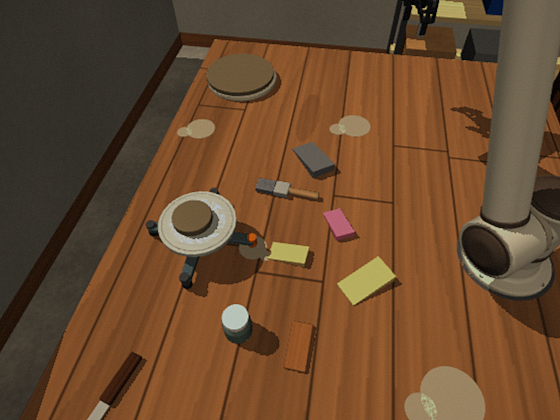

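View pics/top0.png

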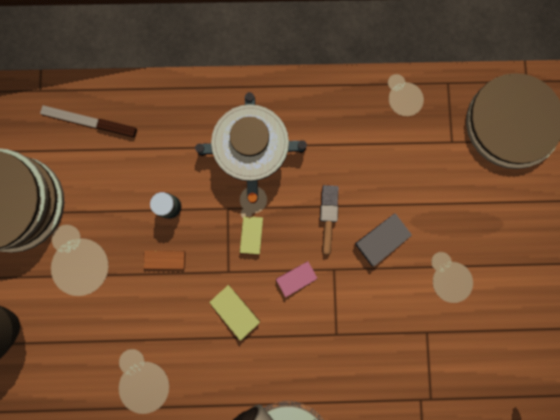

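The side picture shows the small yellow-green wedge at about (290,254), to the right of the orange foot at (251,240). The top picture shows it at (251,235), below the foot at (252,198). The larger yellow, pink and grey blocks are look-alikes. Next I'll fit the poses.

```bash
cat > h.py <<'E'
import numpy as np,cv2
from scipy.optimize import minimize,least_squares
def proj(p,P):
    P=np.atleast_2d(P);T=p["pose"];c=(P-T[:3,3])@T[:3,:3]
    return np.c_[p["cx"]+p["fx"]*c[:,0]/-c[:,2], p["cy"]+p["fy"]*c[:,1]/c[:,2]]
def ray(p,uv,z):
    T=p["pose"];d=T[:3,:3]@np.array([(uv[0]-p["cx"])/p["fx"],-(uv[1]-p["cy"])/p["fy"],-1.])
    return T[:3,3]+d*(z-T[2,3])/d[2]
def wedge_pts(q):
    x,y,a=q;c,s=np.cos(a),np.sin(a)
    L=np.array([[sx*45,sy*24,z] for sx,zz in((1,(0,2)),(-1,(0,18))) for sy in(1,-1) for z in zz],float)
    return np.c_[x+c*L[:,0]-s*L[:,1],y+s*L[:,0]+c*L[:,1],L[:,2]]
def wmask(p,box):
    hsv=cv2.cvtColor(p["img"],cv2.COLOR_RGB2HSV)
    m=((hsv[...,0]>22)&(hsv[...,0]<42)&(hsv[...,1]>90)&(hsv[...,2]>70)).astype(np.uint8)
    k=np.zeros_like(m);a,b,c,d=box;k[b:d,a:c]=m[b:d,a:c]
    n,l,st,_=cv2.connectedComponentsWithStats(k);i=1+np.argmax(st[1:,4]);return (l==i).astype(np.uint8)
def sil(p,q,S=8):
    h=cv2.convexHull(proj(p,wedge_pts(q)).astype(np.float32))
    im=np.zeros((420,560),np.uint8);cv2.fillConvexPoly(im,np.round((h)*256).astype(np.int32),255,cv2.LINE_AA,8);return im/255.
def fit(ps,ms,q0):
    f=lambda q:sum(np.abs(sil(p,[q[0],q[1],q[2]/50])-m).sum() for p,m in zip(ps,ms))
    q0=np.array([q0[0],q0[1],q0[2]*50])
    r=minimize(f,q0,method="Nelder-Mead",options=dict(initial_simplex=[q0,q0+[8,0,0],q0+[0,8,0],q0+[0,0,8]]))
    return np.array([r.x[0],r.x[1],r.x[2]/50]),r.fun
def orange(p,box):
    hsv=cv2.cvtColor(p["img"],cv2.COLOR_RGB2HSV);a,b,c,d=box
    s=hsv[b:d,a:c];m=(s[...,0]<14)&(s[...,1]>200)&(s[...,2]>170)
    y,x=np.nonzero(m);return (x.mean()+a,y.mean()+b,len(x)) if len(x) else None
E
python3 - <<'E'
from h import *
from bench import arm
s=arm.get_image("side");t=arm.get_image("top")
ms=wmask(s,(262,235,320,275));mt=wmask(t,(232,210,272,262));print(ms.sum(),mt.sum())
q0=ray(t,(250.4,235.8),5)
for P,M in(([s],[ms]),([t],[mt]),([s,t],[ms,mt])):
    print(fit(P,M,(q0[0],q0[1],0.0)))
for n,p,b in(("s",s,(240,228,264,250)),("t",t,(240,190,264,206))):
    o=orange(p,b);print(n,o, o and ray(p,o,22))
    if 1:cv2.imwrite(f"pics/{n}1.png",cv2.resize(p["img"][b[1]-70:b[3]+60,b[0]-80:b[2]+80,::-1],None,fx=4,fy=4,interpolation=cv2.INTER_CUBIC))
for p,uvs in((s,{"wheel":(202,239.5,0),"foot":(250.9,242.9,10),"press":(224.9,226.2,84),"jar":(239.4,324.7,37),"heel":(308,255.6,9)}),(t,{"wheel":(252.4,149.6,0),"press":(250.4,172.8,84),"heel":(250.5,251.1,9),"jar":(166.6,205.9,37)})):
    for k,v in uvs.items():print(k,ray(p,v,v[2]).round(1))
E
```

```text
648 725
(array([ 5.08778970e+02,  7.23344112e+01, -7.46312286e-02]), np.float64(150.66274509803918))
(array([ 5.09179409e+02,  7.59558852e+01, -1.04121479e-01]), np.float64(70.54901960784315))
(array([ 5.09025233e+02,  7.56779415e+01, -9.53142761e-02]), np.float64(226.7843137254902))
s (np.float64(252.08333333333334), np.float64(236.72222222222223), 36) [599.20615025  54.42736333  22.        ]
t (np.float64(252.2), np.float64(197.6), 15) [599.0076286   70.41324089  22.        ]
wheel [724.4  68.7   0. ]
foot [600.7  64.8  10. ]
press [653.5  76.4  84. ]
jar [576.  279.7  37. ]
heel [459.5  76.9   9. ]
wheel [724.8  68.7   0. ]
press [648.8  70.2  84. ]
heel [468.3  77.9   9. ]
jar [582.  275.8  37. ]
```

```bash
ls pics
```

```text
s1.png
side0.png
t1.png
top0.png
```

View pics/s1.png

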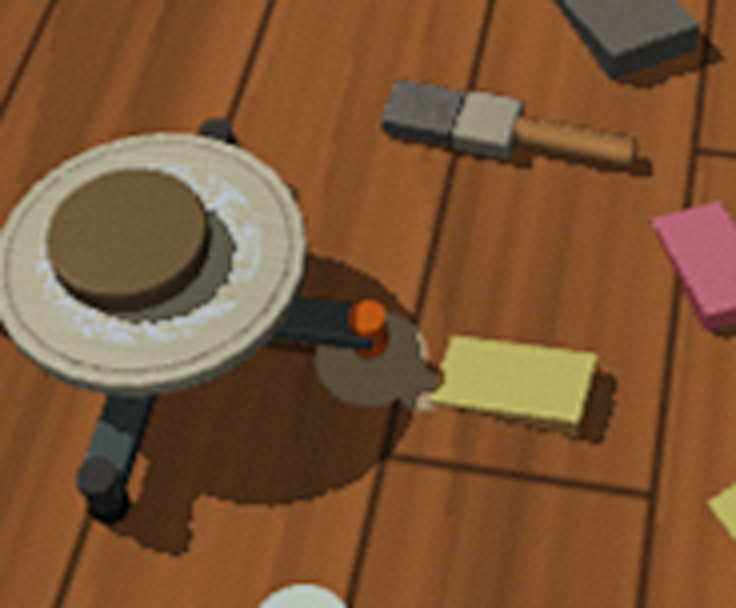

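View pics/t1.png

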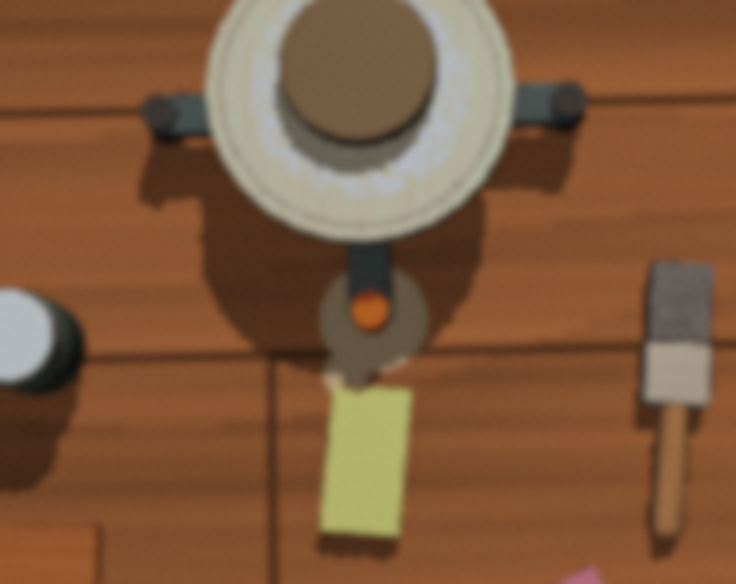

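Run:
```python
from h import *
from bench import arm
s=arm.get_image("side");t=arm.get_image("top")
for z in(40,46):
  print(z,"foot",ray(t,(252.5,197.5),z).round(1),ray(s,(252.2,237.2),z).round(1),"feet",ray(t,(200.5,148.25),z).round(1),ray(t,(302,146.25),z).round(1))
print("head top",ray(t,(160+360/4,120+90/4),84), ray(s,(160+153/4,158+257/4),84))
print(proj(t,[[599,70,46],[509,75.7,0]]))
ms=wmask(s,(262,235,320,275));mt=wmask(t,(232,210,272,262))
for p,m,n in((s,ms,"s"),(t,mt,"t")):
  im=p["img"][:,:,::-1].copy();q=(509.,75.7,-.1)
  im=cv2.resize(im,None,fx=4,fy=4)
  for x in proj(p,wedge_pts(q)):cv2.circle(im,(int(4*x[0]+2),int(4*x[1]+2)),4,(255,0,0),-1)
  cv2.drawContours(im,[c*4 for c in cv2.findContours(m,0,1)[0]],-1,(0,0,255),1)
  c=proj(p,[[540,75,0]])[0]*4;im=im[int(c[1])-250:int(c[1])+250,int(c[0])-300:int(c[0])+300];cv2.imwrite(f"pics/{n}2.png",im)
```

```text
40 foot [596.9  68.7  40. ] [594.9  67.3  40. ] feet [720.8 192.8  40. ] [720.  -54.5  40. ]
46 foot [596.2  68.4  46. ] [593.7  71.2  46. ] feet [719.2 191.7  46. ] [718.5 -54.   46. ]
head top [720.10541182  69.71943556  84.        ] [716.69754858  75.65304706  84.        ]
[[251.81837557 196.33651571]
 [251.27428271 234.61498524]]
```

View pics/s2.png

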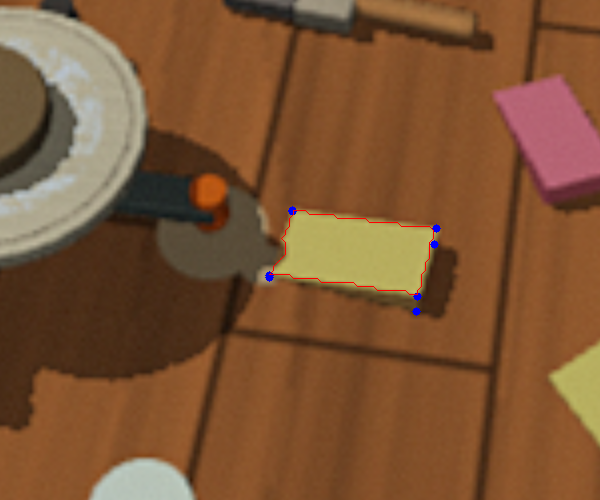

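View pics/t2.png

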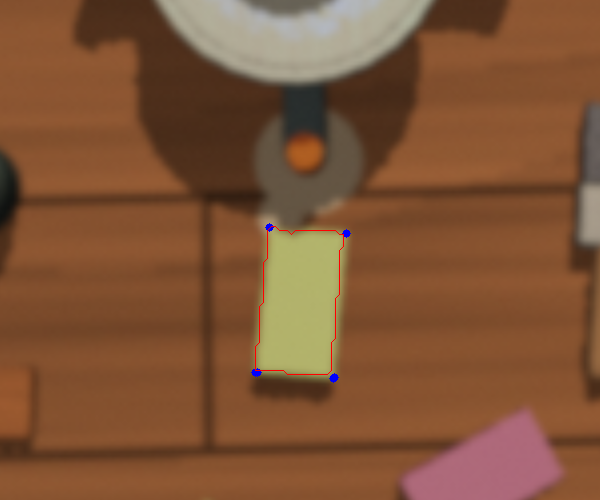

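The wedge lies at about (509, 75.7) with yaw -0.10. The foot is at about (596, 69), the wheel centre at about (720, 69), and the wheel's yaw is near 0. The wedge's axis passes within about 3 mm of the foot. Now I'll move across at height.

Request:
apply_moves(increments=[[[-0.79, 1, 0, 0, 0, 0, -0.62], [-0.79, 1, 0, 0, 0, 0, -0.62], [-0.79, 1, 0, 0, 0, 0, -0.62]]])

```text
clock: 1.6
position: [291.0, -441.5, 303.9]
ee_rot: [-0.214, 0.977, 0.0, 0.0]
contact_force: [1.2, 0.0, -0.5]
gripper_width: 44.2
```

Request:
apply_moves(increments=[[[-0.79, 1, 0, 0, 0, 0, -0.62], [-0.79, 1, 0, 0, 0, 0, -0.62], [-0.79, 1, 0, 0, 0, 0, -0.62]]])

```text
clock: 1.9
position: [321.0, -317.6, 304.2]
ee_rot: [-0.215, 0.977, 0.0, 0.0]
contact_force: [0.8, -0.5, 0.7]
gripper_width: 15.8
```

Request:
apply_moves(increments=[[[-0.79, 1, 0, 0, 0, 0, -0.62], [-0.79, 1, 0, 0, 0, 0, -0.62], [-0.79, 1, 0, 0, 0, 0, -0.62]]])

```text
clock: 2.2
position: [351.1, -193.9, 304.3]
ee_rot: [-0.215, 0.977, -0.0, 0.001]
contact_force: [0.1, -0.4, 0.2]
gripper_width: 16.4
```

```bash
cat > g.py <<'E'
import sys,numpy as np
from bench import arm
from scipy.spatial.transform import Rotation as R
def st():
    s=arm.read_state();A=R.from_quat(s["ee_rot"]).as_matrix()
    print("t",round(s["clock"],2),"p",s["position"].round(1),"F",s["contact_force"].round(1),"w",round(s["gripper_width"],1),"txyaw",round(np.arctan2(A[1,0],A[0,0]),3),"tz",A[:,2].round(3),"j",s["joints"].round(2));return s,A
def to(P,yaw):
    s,A=st();d=A.T@(np.array(P)-s["position"])/100
    T=np.c_[[np.cos(yaw),np.sin(yaw),0],[np.sin(yaw),-np.cos(yaw),0],[0,0,-1]]
    print("shift",d.round(3),"turn",(R.from_matrix(A.T@T).as_rotvec()/.5).round(3))
if len(sys.argv)>1:to(eval(sys.argv[1]),float(sys.argv[2]))
else:st()
E
python3 g.py "(425,84,200)" 3.04
```

```text
t 2.2 p [ 351.1 -193.9  304.3] F [ 0.1 -0.4  0.2] w 16.4 txyaw -2.709 tz [ 0.001  0.    -1.   ] j [-0.1  -0.01 -0.49 -0.   -1.09 -1.04]
shift [-1.836  2.213  1.045] turn [-0.     0.003  1.069]
```

Request:
apply_moves(increments=[[[-0.9, 1, 0, 0, 0, 0.5, -0.62], [-0.9, 1, 0, 0, 0, 0.5, -0.62], [-0.9, 1, 0, 0, 0, 0.5, -0.62]]])

```text
clock: 2.5
position: [390.1, -69.9, 304.4]
ee_rot: [-0.089, 0.996, -0.0, 0.001]
contact_force: [1.1, -0.9, 0.2]
gripper_width: 15.9
```

```bash
python3 g.py "(425,84,200)" 3.04
```

```text
t 2.5 p [390.1 -69.9 304.4] F [ 1.1 -0.9  0.2] w 15.9 txyaw -2.964 tz [ 0.001  0.    -1.   ] j [ 0.24 -0.02 -0.5   0.   -1.09 -1.63]
shift [-0.613  1.454  1.045] turn [0.    0.003 0.558]
```

Request:
apply_moves(increments=[[[-0.5, 1, 0.4, 0, 0, 0.56, -0.62], [-0.5, 1, 0.4, 0, 0, 0.56, -0.62], [-0.5, 1, 0.4, 0, 0, 0.56, -0.62]]])

```text
clock: 2.8
position: [421.5, 38.3, 263.6]
ee_rot: [0.05, 0.999, 0.0, 0.0]
contact_force: [1.0, -0.1, -0.3]
gripper_width: 16.4
```

```bash
python3 g.py "(440,82.6,200)" 3.04
```

```text
t 2.8 p [421.5  38.3 263.6] F [ 1.  -0.1 -0.3] w 16.4 txyaw 3.042 tz [ 0.001  0.    -1.   ] j [ 0.48  0.07 -0.52 -0.   -0.98 -2.15]
shift [-0.139  0.459  0.636] turn [0.001 0.001 0.003]
```

Request:
apply_moves(increments=[[[-0.14, 0.46, 0.6, 0, 0, 0, -0.62], [-0.14, 0.46, 0.6, 0, 0, 0, -0.62], [-0.14, 0.46, 0.6, 0, 0, 0, -0.62]]])

```text
clock: 3.1
position: [439.2, 81.5, 201.3]
ee_rot: [0.048, 0.999, -0.001, -0.002]
contact_force: [-1.8, 0.5, 0.4]
gripper_width: 16.3
```

Request:
apply_moves(increments=[[[0, 0, 0.5, 0, 0, 0, -0.62], [0, 0, 0.8, 0, 0, 0, -0.62], [0, 0, 1, 0, 0, 0, -0.62], [0, 0, 1, 0, 0, 0, -0.62]]])

```text
clock: 3.5
position: [438.8, 79.4, 102.7]
ee_rot: [0.05, 0.999, -0.001, -0.002]
contact_force: [-1.2, -0.9, 0.2]
gripper_width: 16.2
```

```bash
python3 g.py "(440,82.6,80)" 3.04
python3 - <<'E'
from h import *
from bench import arm
for n in("side","top"):
  p=arm.get_image(n);c=proj(p,[[470,80,20]])[0].astype(int)
  cv2.imwrite(f"pics/{n}3.png",cv2.resize(p["img"][c[1]-60:c[1]+60,c[0]-80:c[0]+80,::-1],None,fx=5,fy=5,interpolation=cv2.INTER_CUBIC))
E
```

```text
t 3.5 p [438.8  79.4 102.7] F [-1.2 -0.9  0.2] w 16.2 txyaw 3.042 tz [-0.004 -0.002 -1.   ] j [ 0.55  0.36 -0.67 -0.   -0.55 -2.22]
shift [-0.009  0.034  0.227] turn [-0.006 -0.007  0.003]
```

View pics/side3.png

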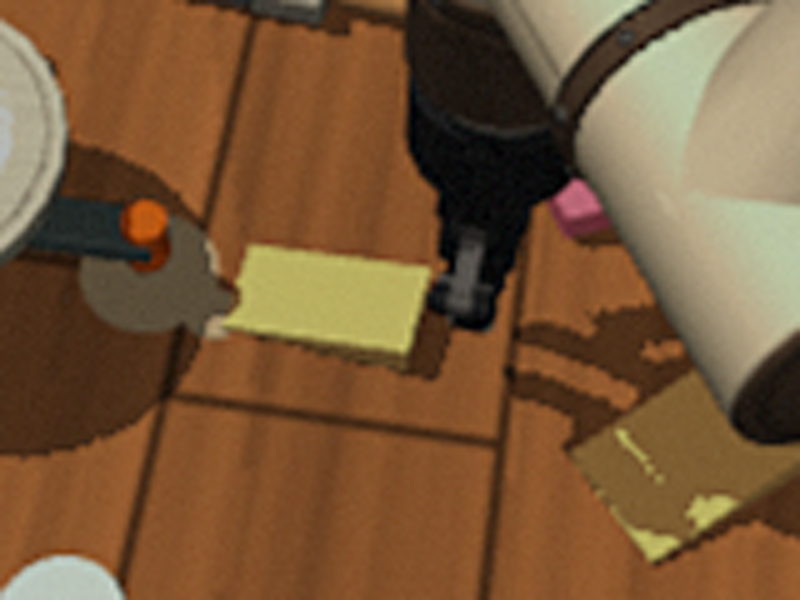

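View pics/top3.png

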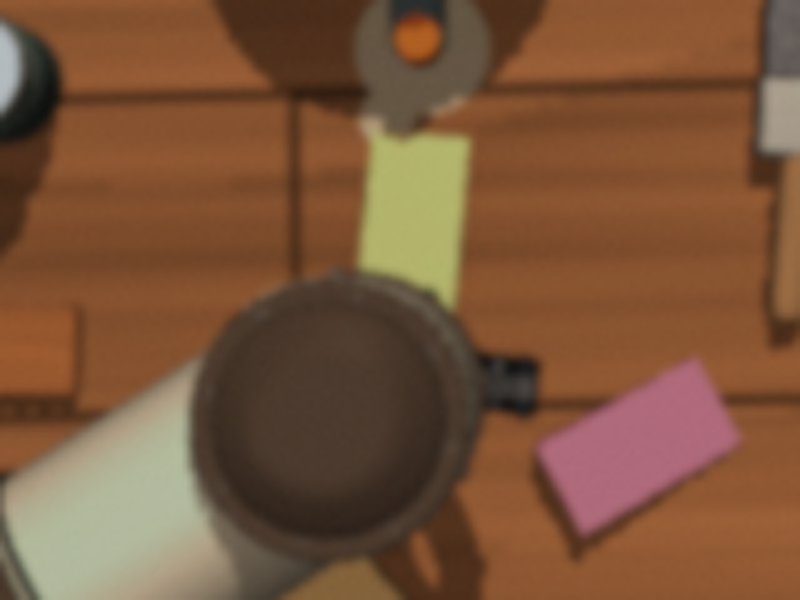

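The side view shows the fingertips just behind the heel, about 20 px from it at this scale and still above the bench. Next I'll lower them in small steps.

Request:
apply_moves(increments=[[[0, 0.035, 0.08, 0, 0, 0, -0.62], [0, 0.035, 0.16, 0, 0, 0, -0.62], [0, 0.035, 0.18, 0, 0, 0, -0.62]]])

```text
clock: 3.9
position: [440.0, 83.9, 85.7]
ee_rot: [0.05, 0.999, -0.0, -0.0]
contact_force: [-0.1, 0.4, 0.3]
gripper_width: 16.0
```

Request:
apply_moves(increments=[[[0, 0, 0.03, 0, 0, 0, -0.62], [0, 0, 0.05, 0, 0, 0, -0.62], [0, 0, 0.05, 0, 0, 0, -0.62]]])

```text
clock: 4.2
position: [440.0, 83.9, 80.7]
ee_rot: [0.05, 0.999, -0.0, -0.0]
contact_force: [-0.4, -0.2, 0.3]
gripper_width: 15.9
```

```bash
python3 g.py "(440,82.6,80)" 3.04
python3 - <<'E'
from h import *
from bench import arm
for n in("side",):
  p=arm.get_image(n);c=proj(p,[[470,80,20]])[0].astype(int)
  cv2.imwrite(f"pics/{n}4.png",cv2.resize(p["img"][c[1]-60:c[1]+60,c[0]-80:c[0]+80,::-1],None,fx=5,fy=5,interpolation=cv2.INTER_CUBIC))
E
```

```text
t 4.2 p [440.   83.9  80.7] F [-0.4 -0.2  0.3] w 15.9 txyaw 3.042 tz [-0. -0. -1.] j [ 0.55  0.41 -0.68 -0.   -0.48 -2.22]
shift [-0.001 -0.013  0.007] turn [-0.001 -0.001  0.005]
```

View pics/side4.png

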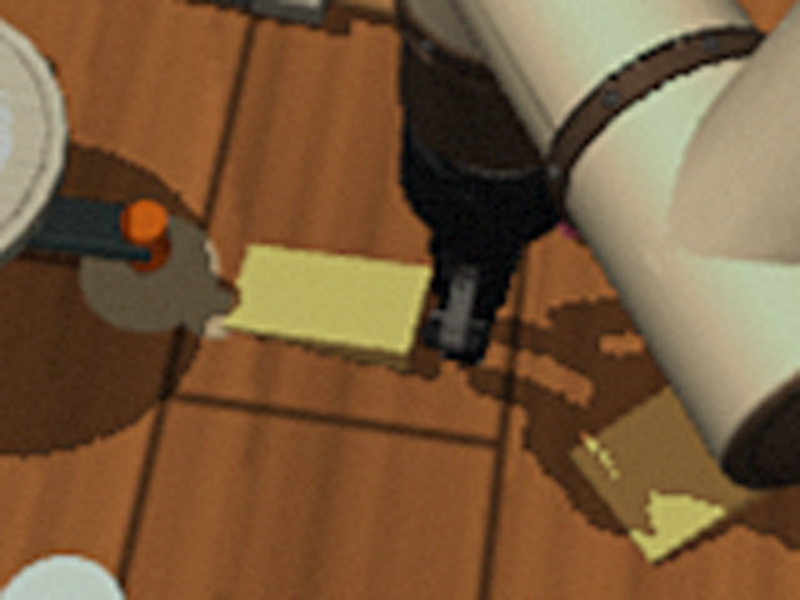

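Request:
apply_moves(increments=[[[-0.04, -0.015, 0.01, 0, 0, 0, -0.62], [-0.08, -0.015, 0.02, 0, 0, 0, -0.62], [-0.11, -0.015, 0.02, 0, 0, 0, -0.62], [-0.14, -0.015, 0.02, 0, 0, 0, -0.62], [-0.17, -0.015, 0.02, 0, 0, 0, -0.62], [-0.2, -0.015, 0.02, 0, 0, 0, -0.62], [-0.24, -0.015, 0.02, 0, 0, 0, -0.62], [-0.28, -0.015, 0.02, 0, 0, 0, -0.62], [-0.33, -0.015, 0.02, 0, 0, 0, -0.62], [-0.38, -0.015, 0.02, 0, 0, 0, -0.62]]])

```text
clock: 5.25
position: [478.3, 78.7, 78.9]
ee_rot: [0.05, 0.999, 0.0, 0.0]
contact_force: [-0.1, -0.5, 0.3]
gripper_width: 16.2
```

```bash
python3 g.py
python3 - <<'E'
from h import *
from bench import arm
p=arm.get_image("side");
im=p["img"][:,:,::-1].copy();im=cv2.resize(im[190:310,210:370],None,fx=5,fy=5,interpolation=cv2.INTER_CUBIC)
cv2.imwrite("pics/side5.png",im)
E
```

```text
t 5.25 p [478.3  78.7  78.9] F [-0.1 -0.5  0.3] w 16.2 txyaw 3.042 tz [ 0.  0. -1.] j [ 0.5   0.45 -0.59  0.   -0.52 -2.17]
```

View pics/side5.png

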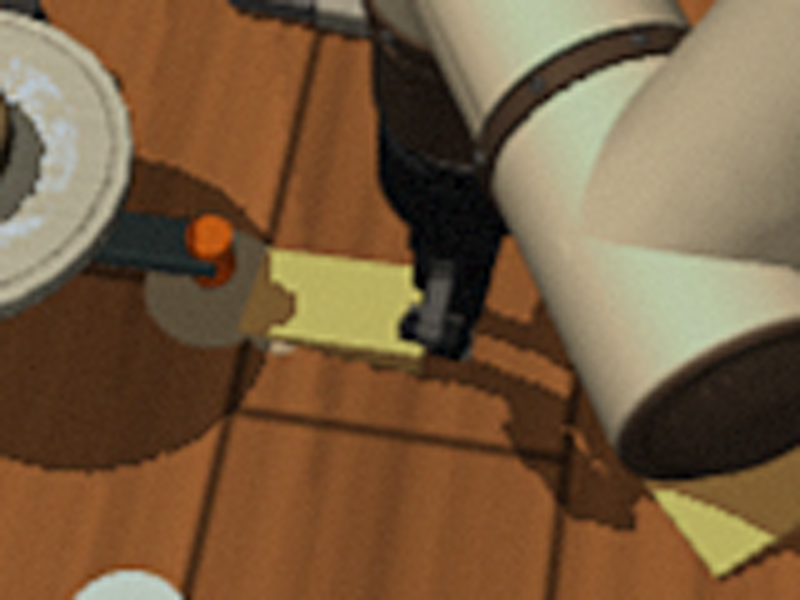

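The wedge is sliding straight and is now roughly 25 mm further in, aimed at the foot.

Request:
apply_moves(increments=[[[-0.05, 0, 0, 0, 0, 0, -0.62], [-0.1, 0, 0, 0, 0, 0, -0.62], [-0.15, 0, 0, 0, 0, 0, -0.62], [-0.2, 0, 0, 0, 0, 0, -0.62], [-0.25, 0, 0, 0, 0, 0, -0.62], [-0.3, 0, 0, 0, 0, 0, -0.62], [-0.34, 0, 0, 0, 0, 0, -0.62], [-0.38, 0, 0, 0, 0, 0, -0.62], [-0.41, 0, 0, 0, 0, 0, -0.62], [-0.44, 0, 0, 0, 0, 0, -0.62]]])

```text
clock: 6.3
position: [521.8, 74.3, 78.9]
ee_rot: [0.05, 0.999, -0.0, -0.0]
contact_force: [0.0, -0.3, 0.3]
gripper_width: 16.1
```

```bash
python3 g.py
python3 - <<'E'
from h import *
from bench import arm
for n,b in(("side",(190,310,210,370)),("top",(130,250,170,330))):
  p=arm.get_image(n)
  im=cv2.resize(p["img"][b[0]:b[1],b[2]:b[3],::-1],None,fx=5,fy=5,interpolation=cv2.INTER_CUBIC)
  cv2.imwrite(f"pics/{n}6.png",im)
E
```

```text
t 6.3 p [521.8  74.3  78.9] F [ 0.  -0.3  0.3] w 16.1 txyaw 3.042 tz [-0. -0. -1.] j [ 0.45  0.5  -0.49 -0.   -0.58 -2.12]
```

View pics/side6.png

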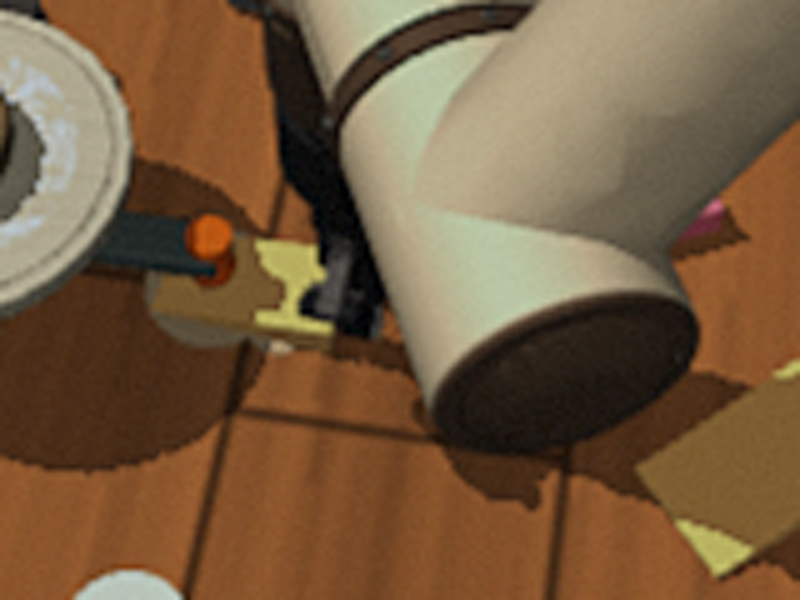

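View pics/top6.png

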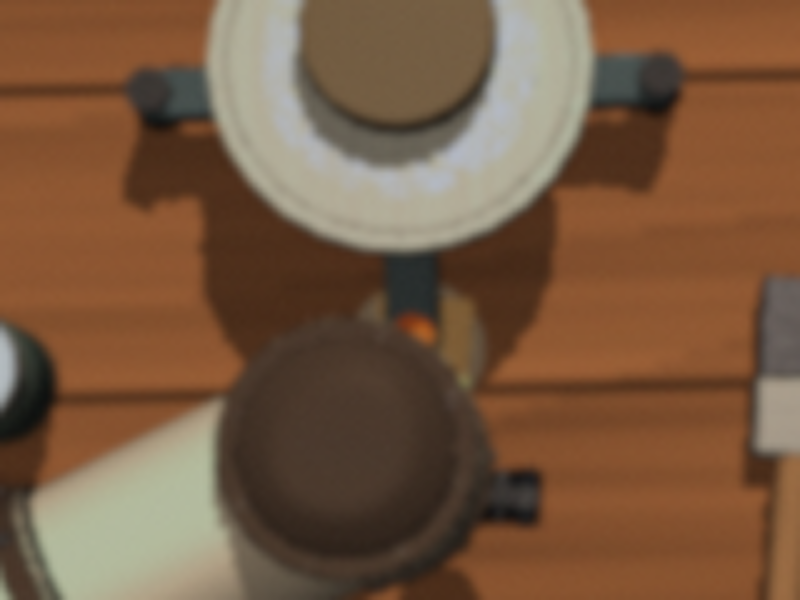

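The wedge is going under the orange foot, off centre by about 2 px (roughly 5 mm of its ±24 mm), and the wheel hasn't moved. I'll close in more slowly, watching the force.

Request:
apply_moves(increments=[[[-0.03, 0, 0, 0, 0, 0, -0.62], [-0.06, 0, 0, 0, 0, 0, -0.62], [-0.08, 0, 0, 0, 0, 0, -0.62], [-0.1, 0, 0, 0, 0, 0, -0.62]]])

```text
clock: 6.8
position: [531.7, 73.3, 78.9]
ee_rot: [0.05, 0.999, -0.0, -0.0]
contact_force: [-0.1, 0.1, 1.1]
gripper_width: 16.5
```

Request:
apply_moves(increments=[[[-0.01, 0, 0, 0, 0, 0, -0.62], [-0.02, 0, 0, 0, 0, 0, -0.62], [-0.02, 0, 0, 0, 0, 0, -0.62]]])

```text
clock: 7.1
position: [533.6, 73.1, 78.9]
ee_rot: [0.05, 0.999, 0.0, 0.0]
contact_force: [-0.7, 0.3, -1.1]
gripper_width: 16.6
```

Request:
apply_moves(increments=[[[-0.01, 0, 0, 0, 0, 0, -0.62], [-0.02, 0, 0, 0, 0, 0, -0.62], [-0.02, 0, 0, 0, 0, 0, -0.62]]])

```text
clock: 7.4
position: [535.7, 73.0, 78.9]
ee_rot: [0.05, 0.999, 0.0, 0.0]
contact_force: [-0.4, -0.2, 0.1]
gripper_width: 16.3
```

Request:
apply_moves(increments=[[[-0.01, 0, 0, 0, 0, 0, -0.62], [-0.015, 0, 0, 0, 0, 0, -0.62], [-0.015, 0, 0, 0, 0, 0, -0.62]]])

```text
clock: 7.7
position: [537.0, 72.8, 78.9]
ee_rot: [0.05, 0.999, -0.0, -0.0]
contact_force: [-0.1, -0.4, 0.6]
gripper_width: 15.9
```

Request:
apply_moves(increments=[[[-0.01, 0, 0, 0, 0, 0, -0.62], [-0.015, 0, 0, 0, 0, 0, -0.62], [-0.015, 0, 0, 0, 0, 0, -0.62]]])

```text
clock: 8.0
position: [538.0, 72.5, 78.8]
ee_rot: [0.05, 0.999, -0.0, -0.001]
contact_force: [-2.6, 0.7, 1.7]
gripper_width: 15.6
```

Contact is starting at about -2.6 N. I'll continue 1 mm at a time.

Request:
apply_moves(increments=[[[-0.01, 0, 0, 0, 0, 0, -0.62], [-0.01, 0, 0, 0, 0, 0, -0.62], [-0.01, 0, 0, 0, 0, 0, -0.62]]])

```text
clock: 8.3
position: [538.8, 72.4, 78.8]
ee_rot: [0.05, 0.999, -0.0, -0.001]
contact_force: [-4.7, -0.1, 4.2]
gripper_width: 16.2
```

Request:
apply_moves(increments=[[[-0.01, 0, 0, 0, 0, 0, -0.62], [-0.01, 0, 0, 0, 0, 0, -0.62], [-0.01, 0, 0, 0, 0, 0, -0.62]]])

```text
clock: 8.6
position: [539.5, 72.2, 78.8]
ee_rot: [0.05, 0.999, -0.0, -0.001]
contact_force: [-6.0, 0.8, 3.3]
gripper_width: 16.2
```

Request:
apply_moves(increments=[[[-0.01, 0, 0, 0, 0, 0, -0.62], [-0.01, 0, 0, 0, 0, 0, -0.62], [-0.01, 0, 0, 0, 0, 0, -0.62]]])

```text
clock: 8.9
position: [540.0, 72.1, 78.8]
ee_rot: [0.05, 0.999, -0.001, -0.002]
contact_force: [-7.9, 1.8, 4.1]
gripper_width: 16.5
```

```bash
python3 g.py
python3 - <<'E'
from h import *
from bench import arm
for n,b in(("side",(190,310,210,370)),("top",(130,250,170,330))):
  p=arm.get_image(n)
  im=cv2.resize(p["img"][b[0]:b[1],b[2]:b[3],::-1],None,fx=5,fy=5,interpolation=cv2.INTER_CUBIC)
  cv2.imwrite(f"pics/{n}7.png",im)
E
python3 g.py
```

```text
t 8.9 p [540.   72.1  78.8] F [-7.9  1.8  4.1] w 16.5 txyaw 3.042 tz [-0.003 -0.001 -1.   ] j [ 0.43  0.52 -0.44 -0.   -0.61 -2.1 ]
t 9.0 p [540.   72.   78.8] F [-6.   1.7  4.6] w 16.5 txyaw 3.042 tz [-0.003 -0.001 -1.   ] j [ 0.43  0.52 -0.44 -0.   -0.61 -2.1 ]
```

View pics/side7.png

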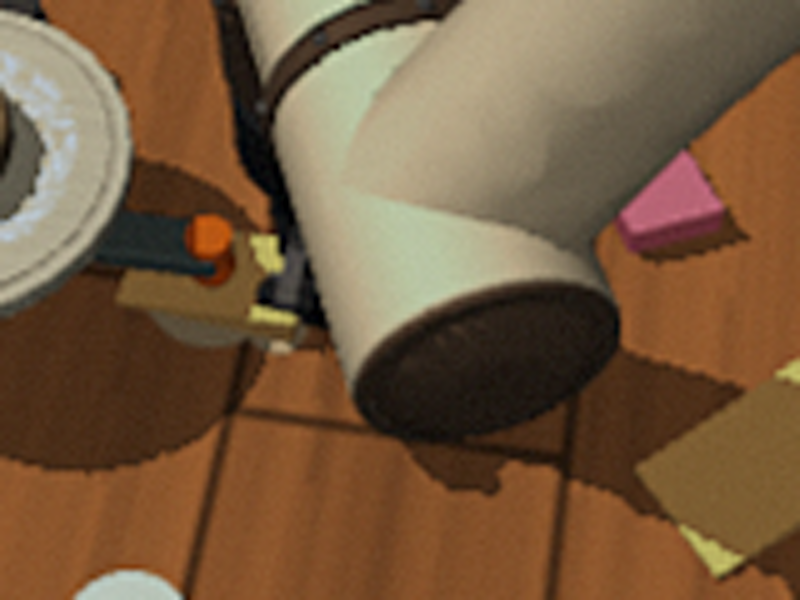

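Request:
apply_moves(increments=[[[-0.01, 0, 0, 0, 0, 0, -0.62], [-0.01, 0, 0, 0, 0, 0, -0.62], [-0.01, 0, 0, 0, 0, 0, -0.62]]])

```text
clock: 9.3
position: [540.5, 71.9, 78.8]
ee_rot: [0.05, 0.999, -0.001, -0.002]
contact_force: [-8.7, 2.0, 6.4]
gripper_width: 16.2
```

```bash
python3 g.py
```

```text
t 9.3 p [540.5  71.9  78.8] F [-8.7  2.   6.4] w 16.2 txyaw 3.042 tz [-0.005 -0.001 -1.   ] j [ 0.43  0.52 -0.44 -0.   -0.61 -2.1 ]
```

Snug at about 9 N with the wedge roughly 44 mm in. Backing straight off, then up.

Request:
apply_moves(increments=[[[0.03, 0, 0, 0, 0, 0, -0.62], [0.08, 0, 0, 0, 0, 0, -0.62], [0.2, 0, 0, 0, 0, 0, -0.62], [0.4, 0, 0, 0, 0, 0, -0.62], [0.4, 0, -0.3, 0, 0, 0, -1], [0.4, 0, -0.7, 0, 0, 0, -1], [0.5, 0, -1, 0, 0, 0, -1], [0.5, 0, -1, 0, 0, 0, -1]]])

```text
clock: 10.1
position: [493.8, 78.2, 183.2]
ee_rot: [0.049, 0.999, 0.002, 0.005]
contact_force: [1.3, 0.4, -0.1]
gripper_width: -0.0
```

```bash
python3 g.py "(650,70,190)" 3.14
python3 - <<'E'
from h import *
from bench import arm
for n,b in(("side",(190,310,170,330)),("top",(130,250,170,330))):
  p=arm.get_image(n)
  im=cv2.resize(p["img"][b[0]:b[1],b[2]:b[3],::-1],None,fx=5,fy=5,interpolation=cv2.INTER_CUBIC)
  cv2.imwrite(f"pics/{n}8.png",im)
E
```

```text
t 10.1 p [493.8  78.2 183.2] F [ 1.3  0.4 -0.1] w -0.0 txyaw 3.044 tz [ 0.009  0.004 -1.   ] j [ 0.48  0.3  -0.46  0.   -0.8  -2.15]
shift [-1.563  0.072 -0.054] turn [ 0.009  0.018 -0.193]
```

View pics/side8.png

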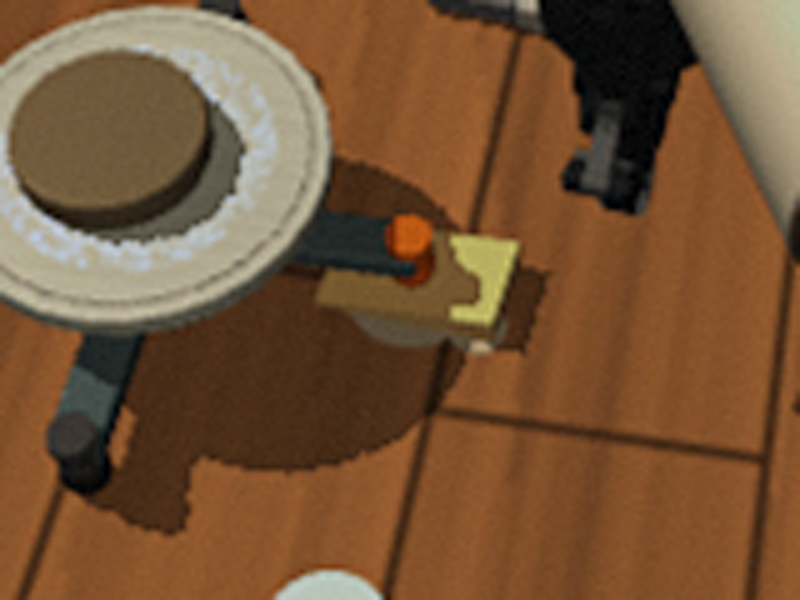

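View pics/top8.png

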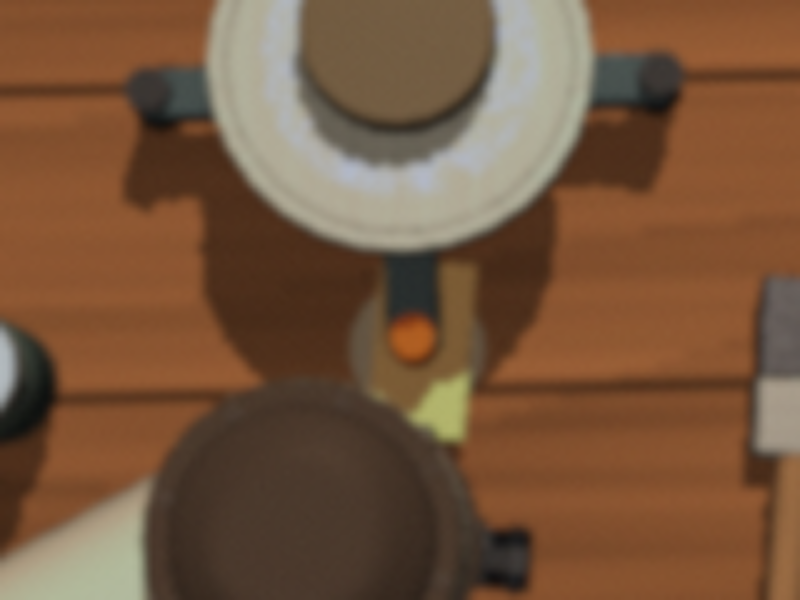

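The wedge sits under the foot, about 2 px off its middle, and the wheel's feet are at the same pixels as before. Next I'll move over the press spot.

Request:
apply_moves(increments=[[[-0.3, 0.04, -0.06, 0, 0, -0.19, -1], [-0.6, 0.04, -0.06, 0, 0, -0.19, -1], [-0.9, 0.04, -0.06, 0, 0, -0.19, -1], [-0.9, 0.04, -0.06, 0, 0, -0.19, -1]]])

```text
clock: 10.6
position: [585.2, 72.0, 182.6]
ee_rot: [0.003, 1.0, -0.0, -0.0]
contact_force: [0.5, -0.5, 0.7]
gripper_width: -0.1
```

```bash
python3 g.py "(650,70,175)" 3.14
```

```text
t 10.6 p [585.2  72.  182.6] F [ 0.5 -0.5  0.7] w -0.1 txyaw 3.136 tz [-0.001 -0.001 -1.   ] j [ 0.4   0.44 -0.24  0.   -0.89 -1.97]
shift [-0.648 -0.017  0.076] turn [-0.002 -0.001 -0.008]
```

Request:
apply_moves(increments=[[[-0.25, -0.02, 0, 0, 0, 0, -1], [-0.5, -0.02, 0, 0, 0, 0, -1], [-0.65, -0.02, 0.05, 0, 0, 0, -1], [-0.65, -0.02, 0.08, 0, 0, 0, -1], [-0.65, -0.02, 0.08, 0, 0, 0, -1]]])

```text
clock: 11.1
position: [646.1, 69.7, 174.4]
ee_rot: [0.002, 1.0, -0.001, -0.002]
contact_force: [-0.0, 0.4, -0.0]
gripper_width: 0.1
```

Request:
apply_moves(increments=[[[0, 0, 0.04, 0, 0, 0, -1], [0, 0, 0.08, 0, 0, 0, -1], [0, 0, 0.12, 0, 0, 0, -1], [0, 0, 0.14, 0, 0, 0, -1], [0, 0, 0.14, 0, 0, 0, -1]]])

```text
clock: 11.6
position: [647.3, 70.0, 162.6]
ee_rot: [0.002, 1.0, -0.0, -0.0]
contact_force: [-0.4, -0.8, 0.7]
gripper_width: -0.0
```

```bash
python3 g.py "(650,70,157)" 3.14
python3 - <<'E'
from h import *
from bench import arm
for n,b in(("side",(190,310,150,310)),):
  p=arm.get_image(n)
  im=cv2.resize(p["img"][b[0]:b[1],b[2]:b[3],::-1],None,fx=5,fy=5,interpolation=cv2.INTER_CUBIC)
  cv2.imwrite(f"pics/{n}9.png",im)
E
```

```text
t 11.6 p [647.3  70.  162.6] F [-0.4 -0.8  0.7] w -0.0 txyaw 3.137 tz [-0.001 -0.    -1.   ] j [ 0.36  0.55 -0.1  -0.   -0.92 -1.93]
shift [-0.027  0.     0.056] turn [-0.    -0.001 -0.005]
```

View pics/side9.png

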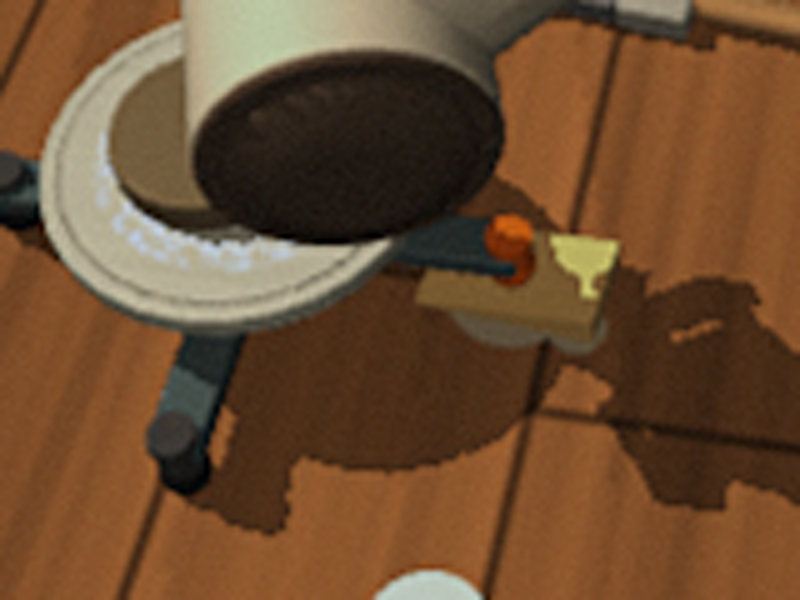

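Request:
apply_moves(increments=[[[-0.03, 0, 0.02, 0, 0, 0, -1], [-0.03, 0, 0.04, 0, 0, 0, -1], [-0.03, 0, 0.04, 0, 0, 0, -1]]])

```text
clock: 11.95
position: [650.6, 69.9, 158.5]
ee_rot: [0.002, 1.0, -0.0, -0.0]
contact_force: [1.4, -0.9, 0.4]
gripper_width: 0.3
```

Request:
apply_moves(increments=[[[0, 0, 0.01, 0, 0, 0, -1], [0, 0, 0.02, 0, 0, 0, -1], [0, 0, 0.02, 0, 0, 0, -1]]])

```text
clock: 12.25
position: [650.5, 70.0, 156.7]
ee_rot: [0.002, 1.0, -0.0, -0.0]
contact_force: [-0.8, 0.3, -0.2]
gripper_width: 0.4
```

Request:
apply_moves(increments=[[[0, 0, 0.01, 0, 0, 0, -1], [0, 0, 0.015, 0, 0, 0, -1], [0, 0, 0.015, 0, 0, 0, -1]]])

```text
clock: 12.55
position: [650.7, 70.0, 156.5]
ee_rot: [0.002, 1.0, -0.0, 0.0]
contact_force: [-2.8, -0.6, 4.7]
gripper_width: -0.3
```

Request:
apply_moves(increments=[[[0, 0, 0.01, 0, 0, 0, -1], [0, 0, 0.01, 0, 0, 0, -1], [0, 0, 0.01, 0, 0, 0, -1]]])

```text
clock: 12.85
position: [650.7, 70.0, 156.4]
ee_rot: [0.002, 1.0, -0.0, 0.0]
contact_force: [-3.6, -1.2, 8.9]
gripper_width: 0.4
```

The head is firm: 156.4 at 8.9 N, with no sinking. Pressing harder.

Request:
apply_moves(increments=[[[0.005, 0, 0.01, 0, 0, 0, -1], [0.01, 0, 0.02, 0, 0, 0, -1], [0.01, 0, 0.03, 0, 0, 0, -1], [0.01, 0, 0.03, 0, 0, 0, -1]]])

```text
clock: 13.25
position: [650.4, 70.0, 156.3]
ee_rot: [0.001, 1.0, -0.0, 0.002]
contact_force: [-6.5, -0.3, 17.2]
gripper_width: 0.1
```

Request:
apply_moves(increments=[[[0.01, 0, 0.01, 0, 0, 0, -1], [0.02, 0, 0.02, 0, 0, 0, -1], [0.02, 0, 0.02, 0, 0, 0, -1], [0.02, 0, 0.02, 0, 0, 0, -1], [0.02, 0, 0.02, 0, 0, 0, -1], [0.02, 0, 0.02, 0, 0, 0, -1], [0.02, 0, 0.02, 0, 0, 0, -1]]])

```text
clock: 13.95
position: [650.0, 70.0, 156.1]
ee_rot: [0.001, 1.0, -0.0, 0.004]
contact_force: [-5.1, -1.0, 21.7]
gripper_width: -0.2
```

It holds 22 N with only about 0.4 mm of change, including the arm's own give. Drawing back.

Request:
apply_moves(increments=[[[0, 0, -0.02, 0, 0, 0, -1], [0, 0, -0.05, 0, 0, 0, -1], [0, 0, -0.08, 0, 0, 0, -1], [0, 0, -0.2, 0, 0, 0, -1], [0, 0, -0.5, 0, 0, 0, -1], [0, 0, -0.9, 0, 0, 0, -1], [0, 0, -0.9, 0, 0, 0, -1]]])

```text
clock: 14.65
position: [650.3, 70.5, 246.2]
ee_rot: [0.001, 1.0, 0.001, 0.006]
contact_force: [1.2, 0.8, 1.7]
gripper_width: 0.0
```

Request:
apply_moves(increments=[[[0.4, 0.4, 0, 0, 0, 0, -1], [0.8, 0.8, 0, 0, 0, 0, -1], [1, 1, 0, 0, 0, 0, -1], [1, 1, 0, 0, 0, 0, -1]]])

```text
clock: 15.05
position: [545.0, 173.0, 239.6]
ee_rot: [-0.0, 1.0, 0.0, -0.001]
contact_force: [-0.6, 0.7, 0.9]
gripper_width: 0.1
```

Request:
apply_moves(increments=[[[0.4, -0.4, 0, 0, 0, 0, -1], [0.8, -0.8, 0, 0, 0, 0, -1], [1, -1, 0, 0, 0, 0, -1], [1, -1, 0, 0, 0, 0, -1], [1, -1, 0, 0, 0, 0, -1]]])

```text
clock: 15.55
position: [447.7, 70.3, 240.0]
ee_rot: [0.002, 1.0, 0.0, 0.001]
contact_force: [0.3, 0.6, -0.3]
gripper_width: 0.1
```

```bash
python3 g.py
python3 - <<'E'
from h import *
from bench import arm
for n,b in(("side",(170,350,150,350)),("top",(90,270,140,340))):
  p=arm.get_image(n)
  im=cv2.resize(p["img"][b[0]:b[1],b[2]:b[3],::-1],None,fx=4,fy=3.33,interpolation=cv2.INTER_CUBIC) if 0 else cv2.resize(p["img"][b[0]:b[1],b[2]:b[3],::-1],(666,600),interpolation=cv2.INTER_CUBIC)
  cv2.imwrite(f"pics/{n}10.png",im)
  o=orange(p,(240,228,264,250) if n=="side" else (240,190,264,206));print(n,o)
  print([(d["conf"],d["at"]) for l in("jar_mid","rib_mid","wheel") for d in arm.mark_of(l,p)[:1]])
E
```

```text
t 15.55 p [447.7  70.3 240. ] F [ 0.3  0.6 -0.3] w 0.1 txyaw 3.137 tz [ 0.001  0.    -1.   ] j [ 0.52  0.15 -0.49  0.   -0.92 -2.09]
side (np.float64(252.0857142857143), np.float64(236.45714285714286), 35)
[(0.71, [236.9, 322.2]), (0.84, [299.2, 344.0]), (0.57, [200.9, 237.0])]
top (np.float64(252.0), np.float64(197.5), 18)
[(0.68, [163.9, 206.7]), (0.98, [164.1, 261.2]), (0.9, [252.8, 150.1])]
```

View pics/side10.png

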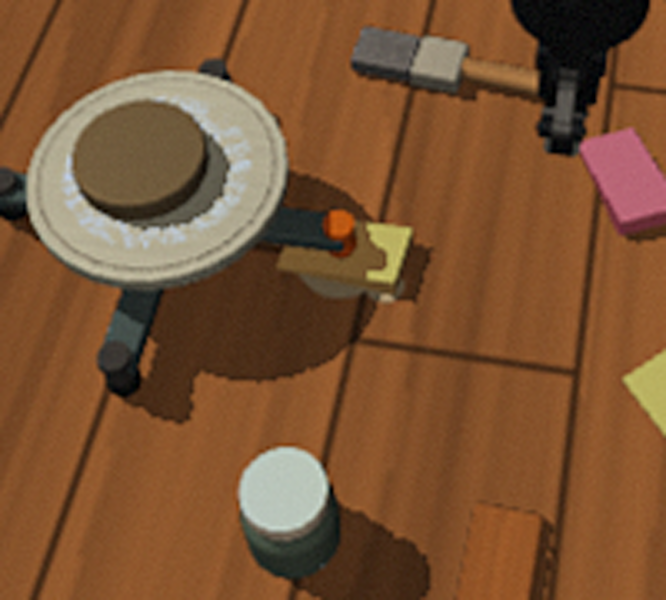

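View pics/top10.png

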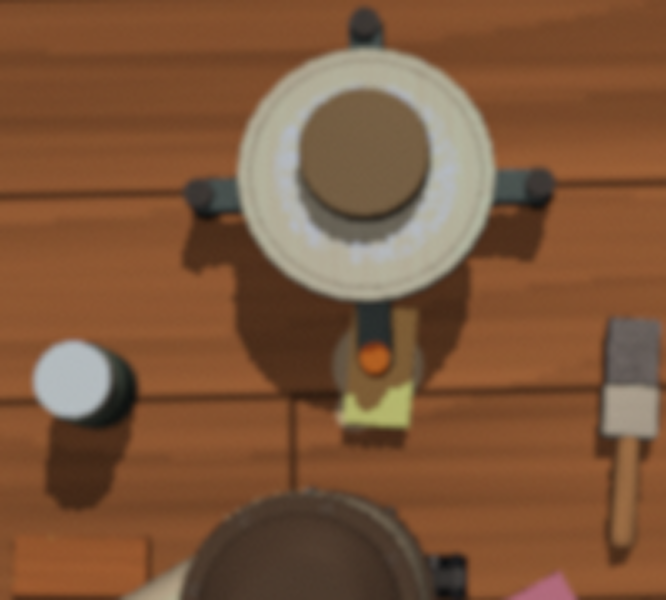

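The wedge is still under the foot: its thin-end corner is at about (233.5, 250) in the side view, the same as before pressing. The orange foot, wheel, jar, rib and brush are unmoved.

```bash
python3 -c "
from bench import arm
print(arm.job_done())"
```

```text
the job is handed in; nothing more can be done
None
```

The wedge is snug under the orange foot and the wheel held steady when pressed. I handed the job in at about 16 s of the 51 s allowed.

- **Wedge:** I pushed the small yellow wedge by its heel, thin end first. It met the foot at about 2.6 N, and I stopped at about 9 N with roughly 44 mm of it in. It lies about 5 mm off the foot's centre line, well within its ±24 mm half-width.
- **Press check:** I pressed the head at (650, 70), close to the press spot, up to about 22 N. The tool went down only about 0.4 mm, so the wheel did not rock. There was also a sideways force of 5 to 6.5 N at the tool.
- **Last pictures:** The wedge and the wheel's feet are at the same pixels as before the press, and the orange foot is within 0.5 px of where it started. The jar, brush and rib look untouched, and the gripper is clear of everything at zero force.
- **Disagreements:** The two cameras differed by 3 to 6 mm in places, and the networks' marks for the jar, rib and wheel scattered by up to 3 px. I saw no movement of those things in the pictures. Level was judged only from the pictures and the press; I did not measure it directly.

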